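Bench check of a rebuilt meter: work the clean-out door, then draw and hold the shaft

ROBOT

A 6-joint arm with a two-finger parallel gripper is mounted at the origin on the work surface. World frame = base frame: x ahead of the robot, y to its left, z up, the work surface at z = 0. Lengths are in m, angles in rad, forces in N, time in s.
With the tool pointing down it reaches from about 0.3 to 0.75 m from the base axis. Payload 8.5 kg.
Tool frame: the origin (TCP) lies at the very end of the fingers, on their centre line; the grasp point (between the pads) lies 19 mm behind it; z points along the fingers, y is the direction in which the jaws open and shut (so a half turn about z gives the same grasp; the last joint's range is limited). The gripper opens to 85 mm and grips with 20 to 120 N. Pads are 22 mm wide; open, the fingers measure 114 mm over their backs; the gripper's body (76 mm by 85 mm) begins 54 mm behind the grasp point. The pads swing forward as they close: fully open they stand 13 mm farther back than shut.
Start: joints at [1.001, 0.381, 1.297, -0, 1.464, -0.215], TCP at [0.191, 0.516, 0.231] pointing down, gripper open.
Joint ranges: [-3.11, 3.11], [-0.89, 2.33], [0.22, 2.48], [-1.42, 4.56], [0.17, 2.85], [-2.88, 2.88]. Speed limits (rad/s): [2.39, 2.39, 3.14, 3.14, 3.14, 3.14].

INTERFACE

Orientations are given as a unit quaternion [w, x, y, z].
In Python, from bench import * gives the robot as it stands.
- The arm moves only by the shell command python3 -m crank 'ROWS' [OPENING] [FORCE]. ROWS is JSON, a list of rows, each a list of 4 numbers: the shift along the tool's x, y, z in mm, then the turn about the tool's z in rad. A call has 1 to 12 rows; each row is the pose to reach, as a shift and turn from the pose measured when the call began, along the tool's axes at that moment; what a row does not reach only later rows make up. A row lasts 1/8 s, in which the tool goes at most 62.5 mm and 10.7 degrees, less where a joint would pass 70% of its speed; a pose out of reach is approached as far as the arm can. A call with a gripper value outside its range is refused whole. OPENING is the finger opening in mm, from 0 to 85.4, set as the call begins (- or left out, the last holds). The fingers move at their own pace and stop on an object; FORCE is the grip in N (left out, the last holds). Time passes only in rows, so rows that repeat a pose let the fingers close. It gives the time, the measured TCP pose, the force and the opening at its end, in the units of the state.
- read_state(): the state, without advancing time (a new reading comes with each control period).
- get_image(name): name is "side" or "top" or "wrist"; returns a dict with "pixels" (420x560x3 uint8, blue, green, red), "range_z" (420x560 float32, m along the optical axis (not along the pixel's ray), 0 where there is no reading), "intrinsics" (3x3 intrinsics, pixels), "k1" (the pictures are not rectified: a ray, as slopes to the right and down, at radius r is drawn at 1 + k1 r^2 times it, then the intrinsics apply), "rvec" (rotation vector, rad) and "tvec" (3), from world to camera coordinates, as OpenCV has them; the wrist camera has in their place "tool_from_camera" (4x4, takes a point from camera to tool coordinates, whose origin is the TCP and whose axes are the flange's). Camera axes: x right, y down, z forward; pixel columns grow to the right and rows downward; lengths in m; the calibration is good to about 2 mm. A picture is of the moment at which its call begins: read the wrist's pose just before it.
- job_done(): hands the job in, once; it reports no verdict.
The state is a dict: "clock": time; "qpos": joint angles; "dq": joint speeds; "effort": joint torques, N m; "tcp_pos": TCP position; "tcp_rot": TCP orientation; "contact_force": force on the tool from outside, world axes, zero at the start; "ft_torque": the same for the moment, N m; "gripper_width": finger opening in m.
Only numpy, scipy, OpenCV 4.12 (cv2) and the standard library are available. Lean on these libraries where they do the work, as an engineer would, in place of code of your own. Each camera call takes 0.05 s, during which the arm holds its last target. There are 200 camera calls.

TASK

Finish the bench check of the rebuilt meter on the turntable: pull its bottom-hinged clean-out door all the way down by the blue bar and push it fully shut again. Then draw the steel drive shaft straight up out of the bronze bearing, without forcing it sideways, until its whole red band has just come into sight above the bearing (about half a centimetre clear), its foot still in the bore. Finish holding the shaft there in the gripper for the inspector, with the door shut and the other parts and tools on the bench left where they lie.

Things in the scene. Friction and masses are not known exactly. Their poses are not given: they have to be found in the camera images.
- meter: Fixed steel turntable (diameter 210 mm, 30 mm high) carrying a black round meter housing (diameter 160 mm, its top 130 mm above the bench; does not turn). Origin on the bench surface under the centre; z up; its -x axis points out of the housing's front, where the door is. Stands anywhere within some 10 cm, turned by up to 0.4 rad.
- bore_mouth (a point): Centre of the upper face of the bronze flange bearing (flange diameter 60 mm) in the middle of the housing's top, 138 mm above the bench. The bore below it is upright, 17.5 mm in diameter and about 89 mm deep.
- shaft: Loose upright steel shaft in the bore, 0.18 to 0.36 kg. Origin on its axis under its dark collar (diameter 30, 6 thick), which rests on the bearing's face at the start; z up. Above: plain round head, diameter 22, from 6 to 50 mm above the origin, to be gripped from above. Below: 16 mm rod, 85 mm long, with a red band 30 to 42 mm under the origin, hidden at the start. Let go, it drops back.
- flap (a joint): The clean-out door's hinge: 0 shut (upright, against the housing), 1.25 rad fully down at its stop; it may start slightly ajar. A stiff hinge (0.22 N m): the door stays where it is left.
- door_bar (a point): Middle of the door's round blue bar: diameter 12, length 80 mm, along the meter's y, on two 8 mm side struts (64 mm apart inside), 41 mm clear above the door's top edge: can be pinched from above, one finger in front and one behind. 168 mm above the bench when shut, about 80 mm fully down. On opening it swings out along the meter's -x and down; it can turn between the fingers.
- door_hinge (a point): Middle of the door's hinge line, along the meter's y axis at the lower edge of the door, 91 mm in front of the meter's centre and 43 mm above the bench. The bar lies 3 mm in front of (meter -x) and 125 mm above this point when shut.
- vane_wheel: Yellow vane wheel lying on the bench, diameter 90 mm, 30 mm high; bystander. Origin under its centre.
- sprocket: Zinc idler sprocket lying on the bench, diameter 87 mm, 18 mm high; bystander. Origin under its centre.
- bearing: Spare bronze flange bearing lying on the bench, diameter 68 mm, 30 mm high; bystander. Origin under its centre.
- screwdriver: Screwdriver lying on the bench; bystander.
Things that resemble listed ones, but are neither listed nor needed, are in the scene too. Leave any green, turquoise or yellow look-alike of the meter alone.

How it is judged:
On the way, in this order (a step that is already met when the one before it is completed fails the run):
1. the clean-out door is pulled all the way down (past 1.1 rad) (value of joint flap above 1.1 rad), for 0.1 s.
2. the door is pushed fully shut again (under 0.06 rad), the shaft still down in its bore (value of joint flap below 0.06 rad and z of shaft in the frame of bore_mouth below 0.01 m), for 0.2 s.
3. the shaft is drawn up by the gripper until the red band is clear of the bearing (z of shaft in the frame of bore_mouth above 0.041 m and contact force between the fingers and shaft above 1 N), for 0.2 s.
At the end, for the whole second after the job is handed in: The gripper holds the shaft still and upright (within 0.08 rad) in its bore, its collar 41 to 58 mm above the bearing's face, so that the whole red band shows with at most 16 mm to spare and the foot stays in the bore; the door is shut (under 0.08 rad) (all of step 3 and z of shaft in the frame of bore_mouth below 0.058 m and horizontal distance between shaft and bore_mouth below 0.006 m and angle between the z axis of shaft and the z axis of meter, either way round below 0.08 rad and linear speed of shaft below 0.02 m/s and value of joint flap below 0.08 rad); the arm keeps its last pose, push and grip.
It fails at once if the shaft is pulled right out of the bore (z of shaft in the frame of bore_mouth above 0.084 m).
It fails at once if the shaft is forced hard against its bore (over 40 N) (contact force between shaft and meter above 40 N).
It fails at once if a bystander is moved by more than 3 cm (distance of any of vane_wheel, sprocket, bearing, screwdriver from where it was at the start of the episode above 0.03 m).
It also fails if it takes over 51 s, if anything falls off the work surface, if the arm or the gripper's body presses on something with over 40 N, if the wrist force passes 120 N, or if a joint passes its speed limit or range.

## Working session

There is one attempt and no reset: what is moved stays moved. The work goes in short steps, Python scripts to look and compute and a shell command to move; the robot and the scene stay as the last step left them, time stands still between calls to the robot, and variables do not carry over. Pictures are saved under pics/ and viewed, about 8 in all and at most 12, crops included, and the job is handed in when it is done.

```bash
ls; mkdir -p pics
cat > h.py <<'E'
from bench import *
import numpy as np, cv2
from scipy.spatial.transform import Rotation as R
def Rt(q): return R.from_quat([q[1],q[2],q[3],q[0]]).as_matrix()
def grab(name):
    s=read_state(); im=get_image(name)
    if name=="wrist":
        T=np.eye(4);T[:3,:3]=Rt(s["tcp_rot"]);T[:3,3]=s["tcp_pos"]
        W=T@np.array(im["tool_from_camera"])
    else:
        W=np.eye(4);r=cv2.Rodrigues(np.array(im["rvec"],float))[0]
        W[:3,:3]=r.T;W[:3,3]=-r.T@np.array(im["tvec"],float).ravel()
    im["W"]=W
    return im
def slopes(im,uv):
    K=np.array(im["intrinsics"]);uv=np.atleast_2d(uv).astype(float)
    d=np.c_[(uv[:,0]-K[0,2])/K[0,0],(uv[:,1]-K[1,2])/K[1,1]];s=d.copy()
    for _ in range(20): s=d/(1+im["k1"]*(s**2).sum(1,keepdims=True))
    return s
def ray(im,uv):
    s=slopes(im,uv);d=np.c_[s,np.ones(len(s))]@im["W"][:3,:3].T
    return im["W"][:3,3],d
def onplane(im,uv,z):
    c,d=ray(im,uv);return c+d*((z-c[2])/d[:,2:3])
def pts(im,uv):
    uv=np.atleast_2d(uv).astype(int);c,d=ray(im,uv)
    return c+d*im["range_z"][uv[:,1],uv[:,0]][:,None]
def cross(a,ua,b,ub):
    c1,d1=ray(a,ua);c2,d2=ray(b,ub);d1=d1[0];d2=d2[0]
    t=np.linalg.lstsq(np.c_[d1,-d2],c2-c1,rcond=None)[0]
    p=c1+t[0]*d1;q=c2+t[1]*d2
    return (p+q)/2,np.linalg.norm(p-q)
E
python3 - <<'E'
from h import *
s=read_state();print(s)
a=grab("side");b=grab("top")
for n,i in(("side",a),("top",b)):
    cv2.imwrite(f"pics/{n}0.png",i["pixels"]);print(n,i["W"].round(3).tolist(),i["k1"],np.array(i["intrinsics"]).tolist())
E
```

```text
pics
{'clock': 0.0, 'qpos': array([ 1.00072625e+00,  3.81225314e-01,  1.29827181e+00,  2.51588187e-05,
        1.46359055e+00, -2.15266112e-01]), 'dq': array([-1.67168757e-03,  3.01356508e-04, -9.04457353e-04, -4.32579523e-06,
       -7.72807685e-05,  8.32192149e-05]), 'effort': array([ 1.42944595e-03, -4.48463702e+01, -2.31279570e+01, -1.28548995e-04,
        4.72577070e-03, -9.60919834e-06]), 'tcp_pos': array([0.19089127, 0.51550007, 0.23069231]), 'tcp_rot': array([-2.97591356e-04,  1.76474213e-01,  9.84304980e-01, -6.85829392e-04]), 'contact_force': array([0.27311656, 0.33121728, 0.652636  ]), 'ft_torque': array([ 0.01442942, -0.03524713,  0.01784234]), 'gripper_width': 0.08508642915049014}
side [[0.629, 0.745, -0.223, 0.788], [0.777, -0.6, 0.19, -0.238], [0.008, -0.293, -0.956, 1.21], [0.0, 0.0, 0.0, 1.0]] -0.002191986451952085 [[421.53176352618215, 0.0, 273.2837792529887], [0.0, 421.53176352618215, 207.18761829261055], [0.0, 0.0, 1.0]]
top [[0.002, -0.992, 0.128, 0.386], [-1.0, -0.002, 0.001, -0.001], [-0.0, -0.128, -0.992, 1.107], [0.0, 0.0, 0.0, 1.0]] 0.016427687790466827 [[411.25021515807845, 0.0, 284.60579413178044], [0.0, 411.25021515807845, 214.08010621053322], [0.0, 0.0, 1.0]]
```

View pics/side0.png

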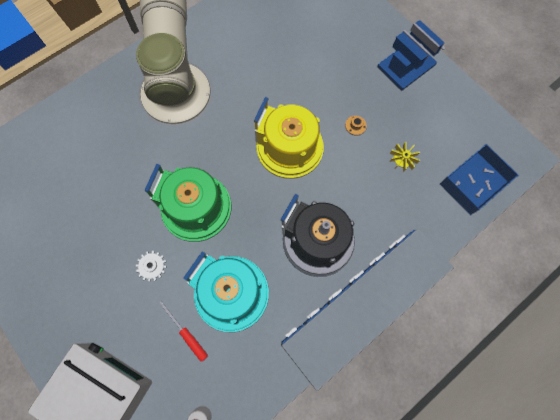

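View pics/top0.png

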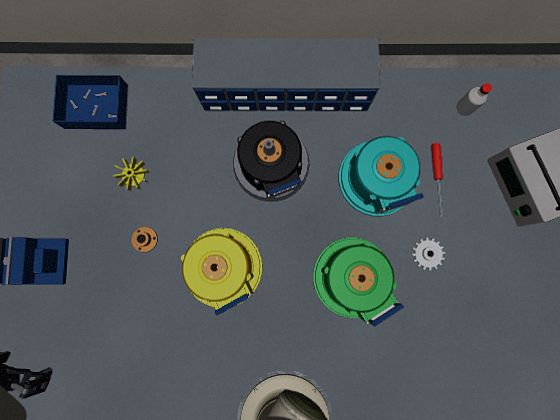

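Side view: black meter with shaft at (323,233), its bar near (291,211). Top view: the same at (269,150), bar at (285,186). Candidates in the top view are black (269,150), yellow (214,267), green (362,278) and turquoise (389,166). Only the black one carries a shaft and is not a listed look-alike, so I choose it and check it in a crop while measuring.

```bash
cat > m.py <<'E'
from h import *
a=grab("side");b=grab("top")
roi={"side":(265,185,365,280),"top":(225,110,315,205)}
out=[]; ends={}
for n,i in(("side",a),("top",b)):
    x0,y0,x1,y1=roi[n];p=i["pixels"]
    hsv=cv2.cvtColor(p,cv2.COLOR_BGR2HSV);m0=np.zeros(p.shape[:2],np.uint8);m0[y0:y1,x0:x1]=255
    blue=cv2.inRange(hsv,(100,120,40),(125,255,255))&m0
    br=cv2.inRange(hsv,(8,90,80),(22,255,255))&m0
    for nm,m in(("blue",blue),("bronze",br)):
        k,l,st,_=cv2.connectedComponentsWithStats(m)
        j=1+np.argmax(st[1:,4]);ys,xs=np.nonzero(l==j)
        rr=cv2.minAreaRect(np.c_[xs,ys].astype(np.float32))
        P=pts(i,np.c_[xs,ys]);ok=i["range_z"][ys,xs]>0
        print(n,nm,st[j],np.round(rr[0],1),np.round(rr[1],1),round(rr[2],1),"depth pts med",np.median(P[ok],0).round(4),"z5/95",np.percentile(P[ok][:,2],[5,50,95]).round(3))
        if nm=="blue":
            c=np.array(rr[0]);bx=cv2.boxPoints(rr);e=bx-np.roll(bx,-1,0);L=np.linalg.norm(e,axis=1);d=e[np.argmax(L)]
            ends[n]=(c,c+d/2,c-d/2)
        else:
            hull=cv2.convexHull(np.c_[xs,ys].astype(np.float32));el=cv2.fitEllipse(hull);print("  ell",np.round(el,1).tolist() if 0 else el);ends[n+"b"]=np.array(el[0])
    v=p[y0:y1,x0:x1].copy();out.append(cv2.resize(v,(400,400),interpolation=cv2.INTER_CUBIC))
cv2.imwrite("pics/crop1.png",np.hstack(out))
print("bronze 3d",cross(a,ends["sideb"],b,ends["topb"]))
print("bar c",cross(a,ends["side"][0],b,ends["top"][0]))
for u in(1,2):
  for v in(1,2): print(u,v,cross(a,ends["side"][u],b,ends["top"][v]))
E
python3 m.py
```

```text
side blue [281 194  17  27 104] [289.1 207.2] [ 3.8 29.2] 31.0 depth pts med [5.708e-01 5.000e-04 1.730e-01] z5/95 [0.169 0.173 0.176]
side bronze [312 218  24  23 296] [323.5 229. ] [22. 23.] 90.0 depth pts med [0.6705 0.0343 0.1379] z5/95 [0.133 0.138 0.141]
  ell ((323.34515380859375, 229.1332550048828), (22.740137100219727, 23.546186447143555), 120.17778778076172)
top blue [268 178  34  17 162] [284.5 186.1] [ 5.1 34.4] 69.0 depth pts med [ 0.5746 -0.0012  0.1709] z5/95 [0.121 0.171 0.174]
top bronze [257 138  25  24 312] [269.  149.5] [23. 24.] 90.0 depth pts med [0.664  0.0356 0.1369] z5/95 [0.134 0.137 0.141]
  ell ((268.9468688964844, 149.7808837890625), (24.02978515625, 24.324363708496094), 50.722862243652344)
bronze 3d (array([0.66749511, 0.03805128, 0.14191674]), np.float64(0.0007183710354207781))
bar c (array([ 5.72001755e-01, -2.04675349e-04,  1.72976118e-01]), np.float64(0.0002984758650689294))
1 1 (array([0.57026471, 0.0157633 , 0.04252316]), np.float64(0.05710779817088993))
1 2 (array([ 0.58611373, -0.03705277,  0.17571643]), np.float64(9.850628275288387e-05))
2 1 (array([0.55774031, 0.03690001, 0.17162234]), np.float64(0.0001478324663735399))
2 2 (array([ 0.57318021, -0.01453929,  0.29585095]), np.float64(0.04394618746776125))
```

View pics/crop1.png

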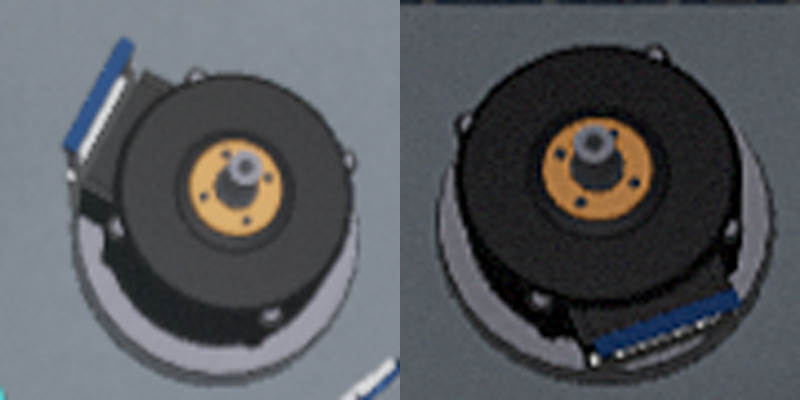

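The crop confirms it: the black meter has the shaft upright in the bronze flange, and its blue bar is at the front-left. The bar measures (0.572, 0.000), top about 0.174, and the bearing face is at (0.667, 0.038, 0.138–0.142). Yaw is about 0.37 and the door is slightly ajar. All of this fits the text. I move above the bar.

```bash
python3 -m crank '[[-30,-20,-10,0.06],[-85,-55,-10,0.15],[-140,-92,-10,0.24],[-195,-128,-10,0.33],[-250,-164,-10,0.42],[-305,-200,-10,0.51],[-360,-236,-10,0.6],[-415,-272,-10,0.69],[-465,-305,-10,0.77],[-510,-334,-10,0.82],[-536,-351,-10,0.846],[-536,-351,-10,0.846]]' 50
cat > w.py <<'E'
from h import *
import sys
s=read_state();print(s["clock"],s["tcp_pos"].round(4),s["qpos"].round(3),"F",s["contact_force"].round(2),s["gripper_width"].round(4))
Rm=Rt(s["tcp_rot"]);print("tool axes rows",Rm.T.round(3).tolist())
i=grab("wrist");cv2.imwrite(f"pics/{sys.argv[1]}.png",i["pixels"])
p=i["pixels"];hsv=cv2.cvtColor(p,cv2.COLOR_BGR2HSV)
m=cv2.inRange(hsv,(100,120,40),(125,255,255))
k,l,st,_=cv2.connectedComponentsWithStats(m)
for j in range(1,k):
    if st[j,4]<300: continue
    ys,xs=np.nonzero(l==j);rr=cv2.minAreaRect(np.c_[xs,ys].astype(np.float32));c=np.array(rr[0])
    P=pts(i,np.c_[xs,ys]);P=P[i["range_z"][ys,xs]>0]
    bx=cv2.boxPoints(rr);L=sorted([(np.linalg.norm(bx[q]-bx[(q+1)%4]),q) for q in range(4)]);d=bx[L[3][1]]-bx[(L[3][1]+1)%4]
    q=onplane(i,[c,c+d/2,c-d/2],0.170)
    print(st[j],np.round(rr[0],1),np.round(rr[1],1),"depth med",np.median(P,0).round(4) if len(P) else None,"zpct",np.percentile(P[:,2],[5,95]).round(3) if len(P) else None,"plane .170",q.round(4).tolist())
    D=Rm.T@(q[0]-s["tcp_pos"]);print("  centre in tool mm",(D*1000).round(1))
E
python3 w.py w1
```

```text
clock: 1.7
tcp_pos: [0.5727, -0.0021, 0.2401]
tcp_rot: [-0.0, 0.566, 0.824, -0.001]
contact_force: [-1.2, -0.6, -0.9]
gripper_width: 0.0502Traceback (most recent call last):
  File "w.py", line 3, in <module>
    s=read_state();print(s["clock"],s["tcp_pos"].round(4),s["qpos"].round(3),"F",s["contact_force"].round(2),s["gripper_width"].round(4))
                                                                                                             ^^^^^^^^^^^^^^^^^^^^^^^^
AttributeError: 'float' object has no attribute 'round'
```

```bash
sed -i 's/s\["gripper_width"\].round(4)/round(s["gripper_width"],4)/' w.py; python3 w.py w1
```

```text
1.7 [ 0.5727 -0.0021  0.2401] [-2.100e-01  4.160e-01  1.215e+00 -1.000e-03  1.512e+00 -5.760e-01] F [-1.25 -0.56 -0.93] 0.0502
tool axes rows [[-0.358, 0.934, -0.0], [0.934, 0.358, -0.002], [-0.002, -0.001, -1.0]]
[ 519   80   41   60 1182] [539.  109.5] [59. 40.] depth med [0.8163 0.1738 0.0308] zpct [0.012 0.06 ] plane .170 [[0.7058, 0.1366, 0.17], [0.7164, 0.1201, 0.17], [0.6957, 0.1525, 0.17]]
  centre in tool mm [ 81.8 174.1  69.8]
[ 489  145   71   63 2331] [522.9 171.2] [42.2 76.8] depth med [0.8164 0.1157 0.0514] zpct [0.014 0.071] plane .170 [[0.7177, 0.097, 0.17], [0.7176, 0.0713, 0.17], [0.7179, 0.1216, 0.17]]
  centre in tool mm [ 40.5 171.1  69.8]
[530 158  30  62 866] [544.5 188.5] [61. 29.] depth med [0.8162 0.0955 0.0904] zpct [0.081 0.11 ] plane .170 [[0.7394, 0.0922, 0.17], [0.7523, 0.073, 0.17], [0.7273, 0.1106, 0.17]]
  centre in tool mm [ 28.3 189.6  69.8]
[ 270  165   17  108 1667] [278.8 218.5] [107.2  15.9] depth med [0.5699 0.0053 0.1719] zpct [0.169 0.173] plane .170 [[0.5706, 0.0038, 0.17], [0.5864, -0.035, 0.17], [0.5562, 0.0391, 0.17]]
  centre in tool mm
[... 703 characters left out ...]
.9]
[ 467  280   65   65 1916] [498.8 311.3] [56.7 40.2] depth med [ 0.8162 -0.0193  0.1194] zpct [0.084 0.14 ] plane .170 [[0.7612, -0.0054, 0.17], [0.7879, -0.012, 0.17], [0.7358, 0.001, 0.17]]
  centre in tool mm [-70.6 175.   69.8]
[394 358  27  41 603] [403.3 375.9] [37.1 27.9] depth med [ 0.8163 -0.1706  0.0537] zpct [0.022 0.071] plane .170 [[0.7178, -0.0876, 0.17], [0.7353, -0.0945, 0.17], [0.7009, -0.0809, 0.17]]
  centre in tool mm [-131.8  105.    69.9]
[412 386  30  34 385] [430.7 402.6] [36.2 17.4] depth med [ 0.8162 -0.1595  0.0969] zpct [0.082 0.122] plane .170 [[0.7541, -0.105, 0.17], [0.7726, -0.1114, 0.17], [0.7363, -0.0987, 0.17]]
  centre in tool mm [-161.1  132.7   69.9]
```

View pics/w1.png

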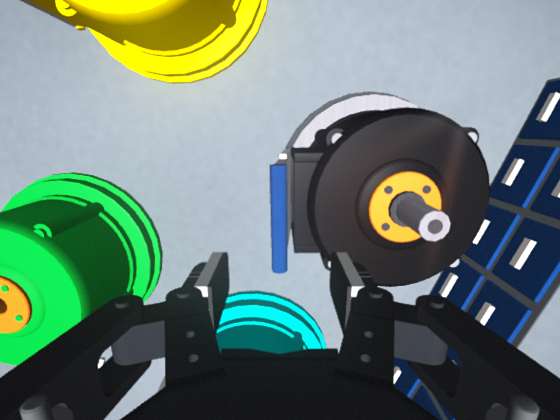

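The bar lies between the fingers at (279,165)–(279,273), about 5 mm off along tool x. Its top is at 0.173, so its centre is near 0.168. I descend and pinch.

```bash
python3 -m crank '[[2,0,20,0],[5,0,50,0],[5,0,75,0],[5,0,87,0],[5,0,90,0],[5,0,90,0]]'; python3 -m crank '[[0,0,0,0],[0,0,0,0],[0,0,0,0],[0,0,0,0],[0,0,0,0]]' 0 40
```

```text
clock: 2.5
tcp_pos: [0.57, 0.0043, 0.1512]
tcp_rot: [-0.0, 0.565, 0.825, -0.0]
contact_force: [-0.4, 0.2, 0.7]
gripper_width: 0.0499
clock: 3.12
tcp_pos: [0.5702, 0.0043, 0.1518]
tcp_rot: [0.0, 0.565, 0.825, -0.0]
contact_force: [-1.8, -0.1, 5.7]
gripper_width: 0.0106
```

```bash
python3 -m crank '[[0,-6,1,0],[0,-12.4,1.8,0],[0,-20,3.7,0],[0,-28,6,0],[0,-34,8,0],[0,-40,10.5,0],[0,-46,13.2,0],[0,-51,16.2,0],[0,-56,19.5,0],[0,-61.4,23,0],[0,-66,27,0],[0,-71,30.8,0]]'
python3 - <<'E'
from h import *
b=grab("side");cv2.imwrite("pics/s1.png",cv2.resize(b["pixels"][150:310,200:400],(800,640))[:600])
E
```

```text
clock: 4.62
tcp_pos: [0.504, -0.0218, 0.1208]
tcp_rot: [0.001, 0.565, 0.825, -0.0]
contact_force: [6.8, -3.4, 0.2]
gripper_width: 0.0102
```

View pics/s1.png

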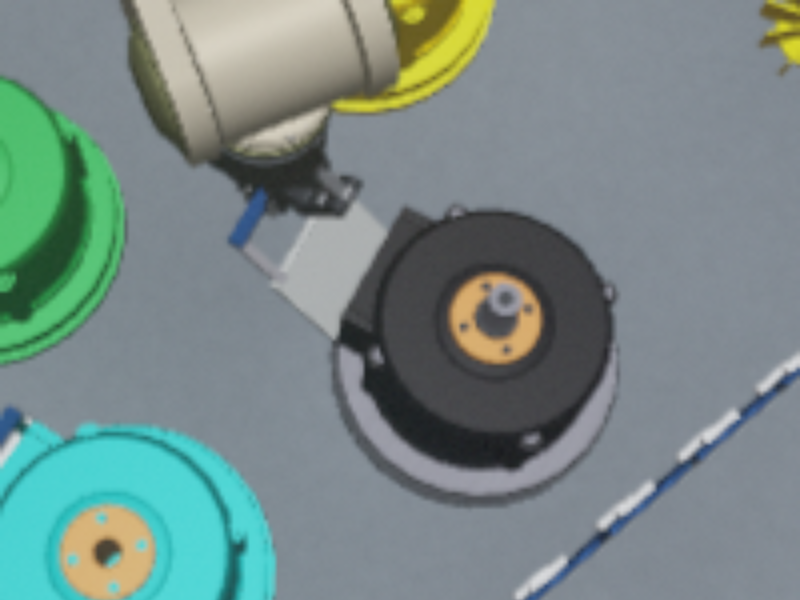

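The door is following the bar, about half open in the side crop (bar at (250,215)), and forces are low. I continue to the stop.

```bash
python3 -m crank '[[0,-4.5,4.2,0],[0,-9,8.8,0],[0,-13,13.4,0],[0,-17,18.3,0],[0,-20.5,23.4,0],[0,-24,28.7,0],[0,-27,34,0],[0,-30,39.7,0],[0,-32.5,45.5,0],[0,-34.8,51.2,0],[0,-36.3,56,0],[0,-36.3,56,0]]'
```

```text
clock: 6.18
tcp_pos: [0.4704, -0.035, 0.0653]
tcp_rot: [0.002, 0.566, 0.825, 0.0]
contact_force: [4.2, 1.6, 14.9]
gripper_width: 0.0102
```

```bash
python3 -m crank '[[0,0,0,0],[0,0,0,0]]'
python3 - <<'E'
from h import *
b=grab("side");p=b["pixels"]
hsv=cv2.cvtColor(p,cv2.COLOR_BGR2HSV);m=cv2.inRange(hsv,(100,120,40),(125,255,255));z=np.zeros_like(m);z[180:260,235:310]=255
ys,xs=np.nonzero(m&z);P=pts(b,np.c_[xs,ys]);print(len(xs),np.median(P,0).round(4))
c=np.array([.667,.037]);th=.366
d=P[:,:2]-c;o=-(d[:,0]*np.cos(th)+d[:,1]*np.sin(th));print("out",np.median(o),"z",np.median(P[:,2]),"angle~",np.arctan2(np.median(o)-.091,np.median(P[:,2])-.043-.004))
E
```

```text
clock: 6.42
tcp_pos: [0.4704, -0.0349, 0.0654]
tcp_rot: [0.002, 0.565, 0.825, 0.0]
contact_force: [3.6, -1.2, 7.1]
gripper_width: 0.0104
45 [ 0.4804 -0.0567  0.0848]
out 0.20868720317008135 z 0.08477020181478645 angle~ 1.2602434658116546
```

The bar reads about 1.25 rad, so the door is fully down. Now I push it shut along the same arc.

```bash
python3 -m crank '[[0,3,-8,0],[0,6.4,-16.2,0],[0,12.4,-27.2,0],[0,19.4,-37.6,0],[0,27.4,-47.1,0],[0,36.4,-55.9,0],[0,46,-63.7,0],[0,56.6,-70.5,0],[0,67.8,-76.2,0],[0,79.4,-80.7,0],[0,91.4,-84.1,0],[0,91.4,-84.1,0]]'; python3 -m crank '[[0,6,-1.2,0],[0,12,-2.2,0],[0,18,-2.8,0],[0,23,-3.1,0],[0,25,-3.1,0],[0,26,-3.1,0],[0,26,-3.1,0],[0,26,-3.1,0]]'
```

```text
clock: 7.98
tcp_pos: [0.5544, -0.0014, 0.1513]
tcp_rot: [0.001, 0.565, 0.825, -0.0]
contact_force: [-6.3, 1.0, 21.4]
gripper_width: 0.0101
clock: 8.98
tcp_pos: [0.577, 0.0079, 0.154]
tcp_rot: [-0.001, 0.565, 0.825, -0.002]
contact_force: [-2.3, -3.1, 6.9]
gripper_width: 0.0104
```

```bash
python3 -m crank '[[0,1,0,0],[0,2,0,0],[0,3,0,0],[0,4,0,0],[0,4,0,0],[0,4,0,0]]'
```

```text
clock: 9.72
tcp_pos: [0.5786, 0.0086, 0.154]
tcp_rot: [-0.002, 0.565, 0.825, -0.004]
contact_force: [-6.4, -6.0, 11.0]
gripper_width: 0.0103
```

```bash
python3 -m crank '[[0,2,0,0],[0,4,0,0],[0,6,0,0],[0,6,0,0],[0,6,0,0]]'; python3 -m crank '[[0,0,0,0],[0,0,0,0],[0,0,0,0],[0,0,0,0]]' 45; python3 -m crank '[[0,0,-20,0],[0,0,-50,0],[0,0,-86,0],[0,0,-86,0],[0,0,-86,0]]'; python3 w.py w2 | head -30 | grep -v '0.81'
```

```text
clock: 10.35
tcp_pos: [0.5788, 0.0087, 0.1539]
tcp_rot: [-0.007, 0.565, 0.825, -0.009]
contact_force: [-23.4, -13.7, 19.3]
gripper_width: 0.0104
clock: 10.85
tcp_pos: [0.5787, 0.0089, 0.1536]
tcp_rot: [-0.007, 0.565, 0.825, -0.009]
contact_force: [-0.1, 0.4, -0.7]
gripper_width: 0.0449
clock: 11.48
tcp_pos: [0.5804, 0.0097, 0.2387]
tcp_rot: [-0.008, 0.565, 0.825, -0.01]
contact_force: [0.8, 0.6, -0.4]
gripper_width: 0.0447
11.475 [0.5804 0.0097 0.2387] [-0.182  0.441  1.177 -0.011  1.545 -0.551] F [ 0.77  0.55 -0.42] 0.0447
tool axes rows [[-0.361, 0.933, 0.002], [0.932, 0.361, -0.025], [-0.024, -0.007, -1.0]]
  centre in tool mm [ 75.8 170.7  64.6]
  centre in tool mm [ 34.7 166.3  64.6]
  centre in tool mm [ 22.6 184.6  64.1]
[ 270  177   18  108 1652] [278.7 230.5] [107.1  16. ] depth med [0.5792 0.0091 0.1724] zpct [0.17  0.174] plane .170 [[0.5797, 0.0072, 0.17], [0.5955, -0.0322, 0.17], [0.5654, 0.043, 0.17]]
  centre in tool mm [-2.3  0.2 68.7]
  centre in tool mm [-13.5 150.8  64.9]
  centre in tool mm [-31.3 185.6  64. ]
  centre in tool mm [-48.  134.4  65.2]
  centre in tool mm [-73.1 169.5  64.3]
  centre in tool mm [-130.9  100.6   65.8]
  centre in tool mm [-159.5  131.1   65. ]
```

View pics/w2.png

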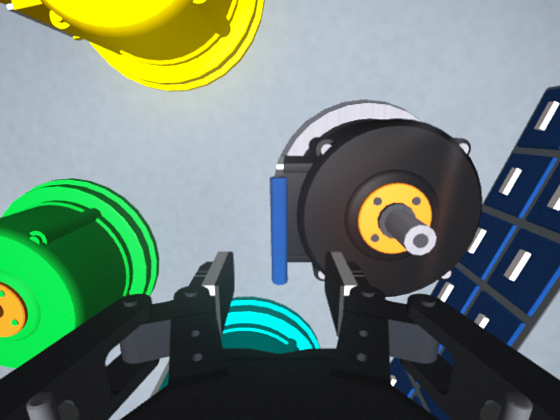

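The door bar is now at (279,231), upright against the housing, and a 27 N push gave no further motion, so the door is shut. The shaft head's top is at (421,237). The push left the tool tilted 0.025 rad about its x axis. I turn the tool 90° so that this tilt lies about the jaw axis, where the shaft can pivot freely.

```bash
python3 -m crank '[[0,10,0,0.15],[-1,25,0,0.32],[-2,40,0,0.5],[-3,55,0,0.68],[-4,70,0,0.86],[-5,82,0,1.04],[-6,90,0,1.22],[-6,91,0,1.4],[-6,91,0,1.57],[-6,91,0,1.57],[-6,91,0,1.57]]'
cat > f.py <<'E'
from h import *
import sys
s=read_state();Rm=Rt(s["tcp_rot"]);print(s["clock"],s["tcp_pos"].round(4),s["qpos"].round(3));print(Rm.T.round(3).tolist())
i=grab("wrist");cv2.imwrite(f"pics/{sys.argv[1]}.png",i["pixels"]);print("cam",i["W"][:3,3].round(3))
p=i["pixels"];hsv=cv2.cvtColor(p,cv2.COLOR_BGR2HSV);m=cv2.inRange(hsv,(8,90,80),(25,255,255))
k,l,st,_=cv2.connectedComponentsWithStats(m);j=1+np.argmax(st[1:,4]);ys,xs=np.nonzero(l==j);print(st[j])
P=pts(i,np.c_[xs,ys]);print("bronze z",np.percentile(P[:,2],[5,50,95]).round(4))
# all depth points: head top and flange
v,u=np.mgrid[0:420,0:560];A=pts(i,np.c_[u.ravel(),v.ravel()]);ok=(i["range_z"].ravel()>0)&(np.hypot(A[:,0]-.667,A[:,1]-.037)<.03)&(A[:,2]>.18)&(A[:,2]<.2)
H=A[ok];uvh=np.c_[u.ravel(),v.ravel()][ok].astype(np.float32);print("head n",len(H),"med",np.median(H,0).round(4))
if len(H)>20:
    (c,r)=cv2.minEnclosingCircle((H[:,:2]*1000).astype(np.float32));print("head circle mm",np.round(c,1),round(r,1));q=np.array([c[0]/1e3,c[1]/1e3,.188]);print("in tool",(Rm.T@(q-s["tcp_pos"])*1000).round(1))
hull=cv2.convexHull(onplane(i,np.c_[xs,ys],.138)[:,:2].astype(np.float32)*1000);c,r=cv2.minEnclosingCircle(hull);print("flange circle mm",np.round(c,1),round(r,1))
E
python3 f.py w3
```

```text
clock: 12.9
tcp_pos: [0.6671, 0.037, 0.2353]
tcp_rot: [0.001, 0.983, 0.186, -0.013]
contact_force: [0.4, 0.3, 0.6]
gripper_width: 0.0448
12.9 [0.6671 0.037  0.2353] [-0.118  0.609  0.89  -0.009  1.667  1.079]
[[0.931, 0.365, -0.027], [0.365, -0.931, -0.004], [-0.026, -0.006, -1.0]]
cam [0.733 0.063 0.376]
[   6  296  112   66 2135]
bronze z [0.0486 0.09   0.1252]
head n 859 med [0.669  0.0411 0.1875]
head circle mm [667.9  40.5] 10.7
in tool [ 3.2 -2.9 47.3]
flange circle mm [484.4 186.7] 70.4
```

View pics/w3.png

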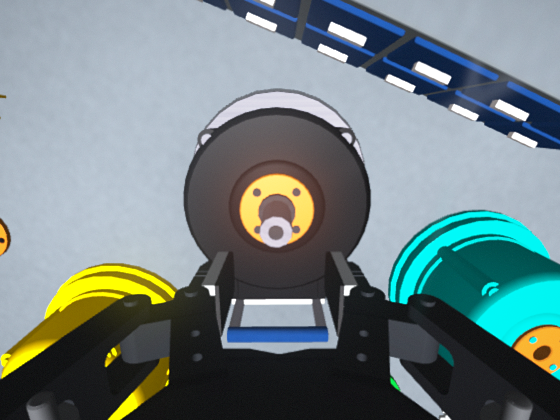

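The head's top circle is at (668, 40.5) mm with r 10.7 mm and z 0.1875, which matches 22 mm diameter and 0.188. In the picture the head is at (276,232), nearly centred between the fingers, and the bar is upright at (277,334). I descend around the head and close gently.

```bash
python3 -m crank '[[3.8,-2,5,0],[3.8,-2,30,0],[3.8,-2,55,0],[3.8,-2,75,0],[3.8,-2,84,0],[3.8,-2,84,0],[3.8,-2,84,0]]' && python3 -m crank '[[0,0,0,0],[0,0,0,0],[0,0,0,0],[0,0,0,0],[0,0,0,0],[0,0,0,0]]' 0 30
```

```text
clock: 13.82
tcp_pos: [0.6682, 0.0397, 0.1524]
tcp_rot: [0.001, 0.983, 0.185, -0.012]
contact_force: [0.3, 0.2, 0.7]
gripper_width: 0.0449
clock: 14.58
tcp_pos: [0.6685, 0.0398, 0.1533]
tcp_rot: [0.001, 0.983, 0.186, -0.012]
contact_force: [-1.5, 2.2, 6.0]
gripper_width: 0.0213
```

```bash
python3 -m crank '[[0,0,0,0],[0,0,-1,0],[-0.1,0,-4,0],[-0.3,0,-8,0],[-0.4,0,-12,0],[-0.4,0,-15,0],[-0.4,0,-15,0],[-0.4,0,-15,0]]' 0 50
```

```text
clock: 15.58
tcp_pos: [0.6684, 0.0398, 0.1682]
tcp_rot: [0.001, 0.983, 0.186, -0.012]
contact_force: [0.5, 0.2, -3.2]
gripper_width: 0.0205
```

The wrist reads −3.2 N vertically, which is the shaft's weight, and side force is under 1 N. I lift the rest.

```bash
python3 -m crank '[[0,0,-2,0],[-0.2,0,-7,0],[-0.3,0,-12,0],[-0.5,0,-17,0],[-0.6,0,-22,0],[-0.7,0,-26,0],[-0.8,0,-29,0],[-0.9,0,-31.5,0],[-0.9,0,-32,0],[-0.9,0,-32,0],[-0.9,0,-32,0]]'
python3 - <<'E'
from h import *
a=grab("side");b=grab("top");w=grab("wrist")
im=[cv2.resize(x,(400,400),interpolation=cv2.INTER_CUBIC) for x in(a["pixels"][185:280,270:365],b["pixels"][110:205,225:320])]
cv2.imwrite("pics/l1.png",np.hstack(im));cv2.imwrite("pics/l1w.png",w["pixels"])
for n,i in(("side",a),("top",b),("wrist",w)):
    h=cv2.cvtColor(i["pixels"],cv2.COLOR_BGR2HSV);m=cv2.inRange(h,(0,120,60),(6,255,255))|cv2.inRange(h,(172,120,60),(180,255,255))
    ys,xs=np.nonzero(m);P=pts(i,np.c_[xs,ys]);k=(np.hypot(P[:,0]-.668,P[:,1]-.04)<.03)
    print(n,k.sum(),np.percentile(P[k][:,2],[2,50,98]).round(4) if k.sum() else "")
    v,u=np.mgrid[0:420,0:560];A=pts(i,np.c_[u.ravel(),v.ravel()])
    o=(np.hypot(A[:,0]-.668,A[:,1]-.04)<.016)&(A[:,2]>.14)&(A[:,2]<.4);print(np.histogram(A[o][:,2],np.arange(.14,.26,.01)))
E
```

```text
clock: 16.95
tcp_pos: [0.6683, 0.0396, 0.2]
tcp_rot: [0.001, 0.983, 0.186, -0.012]
contact_force: [-0.7, 1.0, -3.1]
gripper_width: 0.0206
side 0 
(array([3, 0, 0, 0, 2, 1, 0, 0, 0, 0, 0]), array([0.14, 0.15, 0.16, 0.17, 0.18, 0.19, 0.2 , 0.21, 0.22, 0.23, 0.24,
       0.25]))
top 0 
(array([0, 0, 0, 0, 0, 0, 0, 0, 0, 3, 0]), array([0.14, 0.15, 0.16, 0.17, 0.18, 0.19, 0.2 , 0.21, 0.22, 0.23, 0.24,
       0.25]))
wrist 230 [0.1387 0.1517 0.2173]
(array([  88,  127,   49,    0,  334,  479,  397,  509,  631, 2767,  291]), array([0.14, 0.15, 0.16, 0.17, 0.18, 0.19, 0.2 , 0.21, 0.22, 0.23, 0.24,
       0.25]))
```

View pics/l1.png

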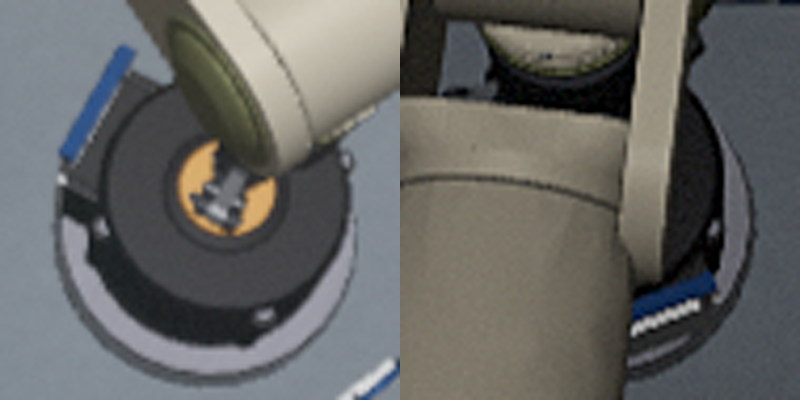

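View pics/l1w.png

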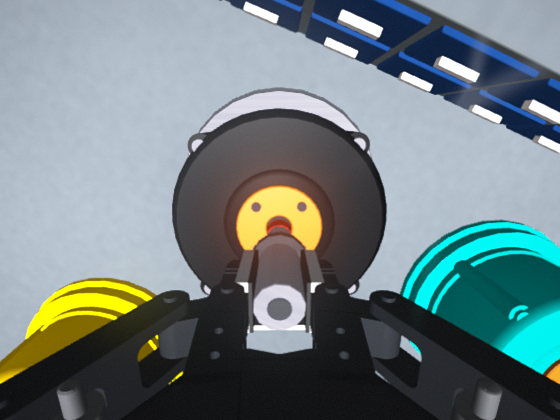

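The wrist view shows the red band at (279,228) with a dark strip of rod between it and the bearing. The side view shows the bar still upright at (95,100). I check the lift and the door numerically.

Run:
```python
from h import *
s=read_state();print(s["clock"],s["tcp_pos"].round(4),s["contact_force"].round(1),s["gripper_width"])
w=grab("wrist");v,u=np.mgrid[280:345,250:310];A=pts(w,np.c_[u.ravel(),v.ravel()])
o=(np.hypot(A[:,0]-.668,A[:,1]-.04)<.012)&(A[:,2]>.225)&(A[:,2]<.245);H=A[o];top=H[H[:,2]>np.median(H[:,2])-.003]
print("head top",len(top),np.median(top,0).round(4),"circle",cv2.minEnclosingCircle((top[:,:2]*1000).astype(np.float32)))
h=cv2.cvtColor(w["pixels"],cv2.COLOR_BGR2HSV)
for r in range(206,244,2): print(r,w["pixels"][r,279].tolist(),round(float(pts(w,[[279,r]])[0,2]),4),end=" | ")
a=grab("side");m=cv2.inRange(cv2.cvtColor(a["pixels"],cv2.COLOR_BGR2HSV),(100,120,40),(125,255,255));z=np.zeros_like(m);z[185:230,270:308]=255
ys,xs=np.nonzero(m&z);r=cv2.minAreaRect(np.c_[xs,ys].astype(np.float32));print("\nbar",r,onplane(a,[r[0]],.171).round(4),np.median(pts(a,np.c_[xs,ys]),0).round(4))
```

```text
17.1 [0.6683 0.0397 0.2001] [-0.6  0.1 -2.7] 0.020985227535350846
head top 2275 [0.6689 0.0405 0.2342] circle ((668.0292358398438, 40.05039596557617), 11.970754623413086)
206 [112, 233, 255] 0.1377 | 208 [111, 232, 255] 0.1379 | 210 [108, 232, 255] 0.137 | 212 [109, 232, 255] 0.1377 | 214 [95, 218, 255] 0.1378 | 216 [80, 111, 173] 0.1327 | 218 [87, 94, 134] 0.1374 | 220 [32, 54, 152] 0.1419 | 222 [25, 48, 153] 0.1475 | 224 [28, 52, 182] 0.1512 | 226 [79, 89, 181] 0.1541 | 228 [85, 91, 128] 0.1575 | 230 [87, 91, 130] 0.1621 | 232 [54, 68, 112] 0.1849 | 234 [55, 67, 109] 0.1888 | 236 [111, 114, 141] 0.1891 | 238 [109, 111, 137] 0.1905 | 240 [111, 113, 138] 0.1896 | 242 [111, 113, 137] 0.1902 | 
bar ((292.5, 209.00001525878906), (3.5970067977905273, 29.272192001342773), 29.744882583618164) [[0.5807 0.004  0.171 ]] [0.5804 0.0046 0.1733]
```

The lift is 46.7 mm by head height and 46.7 mm by TCP travel. The band spans about 0.142–0.154, above the face at 0.138. The bar lies 94 mm in front of the centre, which is the shut position. I hand in.

```bash
python3 -c "
from bench import *
job_done();s=read_state();print(s['clock'],s['tcp_pos'],s['contact_force'],s['gripper_width'])"
```

```text
the job is handed in; nothing more can be done
the job is handed in; nothing more can be done
```

I pulled the black meter's door fully down by its blue bar, pushed it shut, drew the shaft up, and handed the job in at about 17 s with the gripper still holding it. The hand-in gives no verdict.

- **Door:** fully down, the bar read about 1.25 rad. Pushed shut, it did not move further at about 27 N. The bar then measured 94 mm in front of the meter's centre, which is the shut position, and it was still there after the lift.
- **Shaft:** the collar is about 46.7 mm above the bearing face, by both the head's height and the arm's travel. The whole red band is in sight. Side force on the wrist was about 1 N or less after the lift, and the load of about 3 N fits the shaft's weight.
- **What disagreed:**
  - The push on the door left the tool tilted 0.025 rad. I turned the jaws 90° so the shaft could pivot freely between them. I did not measure its final tilt separately.
  - By the wrist camera's depth the band's lower edge is about 4 mm clear of the bearing, where the lift implies 5 mm. That is within the camera's accuracy.
- **Other parts:** I did not check the bystanders' positions again at the end. The arm never went down near them.

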